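# Book a tray of watch cases onto its job sheet with the hand scanner

## Task

Book the black tray of watch cases onto its job: take the yellow hand scanner from its rest, point its red window squarely at the middle of the ticket on the sloping black tray from about 7 cm away and hold it still there for a full second, then do the same over the label on the job sheet lying on the bench. Then lay the scanner (do not drop it) back in its rest the way it lay. Do not scan the white tray's ticket, and leave the trays and the other things on the bench where they are.

Things in the scene. Friction and masses are not known exactly. Their poses are not given: they have to be found in the camera images.
- scanner: Loose hand scanner, 0.18 kg, level in its rest. Yellow handle 34 wide (y), 30 high (z = 0 to 30), x = -80 to +50 mm; grey head 56 wide, x = 50 to 85, z = -8 to +34 mm. Origin: on the handle's underside, near the centre of mass. x to the head, z up out of its back; it looks along -z, out of the red window under the head. Grip across y near the origin, from above.
- scanner_window (a point): Centre of the red window on the underside of the scanner's head: (67, 0, -8) mm in the scanner's frame. The scanner looks along the scanner's -z from here.
- scanner_focus (a point): The point 70 mm straight out from the window, (67, 0, -78) mm in the scanner's frame: it should come to the middle of the label that is scanned.
- scanner_rest: Fixed black rest, base 150 x 76 x 8 mm; two saddles, 14 mm long, at x = -55 and +30 mm, tops 40 mm above the bench, with flaring orange cheeks up to 53 mm that leave 4 mm play each side of the handle. Origin at bench level. At home the scanner's origin is 40 mm straight above it, axes parallel; between the saddles the handle is free for the fingers.
- black_ticket: White barcode ticket 70 x 42 mm, orange border, in the middle of the black tray: a 150 x 160 mm panel with two rows of watch cases on an aluminium easel (foot 150 x 184 mm, upper edge up to 130 mm high), sloping 31 to 45 degrees up and away from the robot (varies). Origin: centre of the ticket's face; z: outward normal (up, towards the robot); x: up the slope; y: along the 70 mm side.
- white_ticket: The same ticket on the white tray, on an equal easel: not to be scanned. Same frame. The two trays may stand either way round.
- job_label: White barcode label 70 x 42 mm, green border, flat and face up on the job sheet: a blue clipboard 150 x 112 x 4 mm with white paper, fixed on the bench. Origin: centre of the label's face, 6 mm above the bench; z up; y along its 70 mm side. Clipboard and scanner rest may be either way round, left and right.
- tin: Bystander: loose round blue tin, 68 mm across, 40 mm high, standing on the red mat in the middle of the bench. Origin: centre of its underside.
- loupe: Bystander: loose black watchmaker's loupe, 38 mm across, 32 mm high, standing on the red mat. Origin: centre of its underside.
There are look-alikes about, which are no part of the job. Of the things like the scanner, leave any that is green, purple or turquoise; of the rest the larger one is meant.

How it is judged:
By the outcome, as a careful person would: the job done as asked, in the order asked, and still so for the second after the job is handed in, with the robot touching nothing.
It also fails if it takes over 67 s, if anything falls off the work surface, if the arm or the gripper's body presses on something with over 40 N, if the wrist force passes 120 N, or if a joint passes its speed limit or range.

## Robot

A 6-joint arm with a two-finger parallel gripper is mounted at the origin on the work surface. World frame = base frame: x ahead of the robot, y to its left, z up, the work surface at z = 0. Lengths are in m, angles in degrees, forces in N, time in s.
With the tool pointing down it reaches from about 0.4 to 0.825 m from the base axis. Payload 7 kg.
Tool frame: the origin (TCP) lies at the very end of the fingers, on their centre line; the grasp point (between the pads) lies 19 mm behind it (r.hold_point_z is the distance from the TCP to the grasp point, in m); z points along the fingers, y is the direction in which the jaws open and shut (so a half turn about z gives the same grasp; the last joint's range is limited). The gripper opens to 88 mm and grips with 3 to 60 N. Pads are 19 mm wide; open, the fingers measure 130 mm over their backs; the gripper's body (78 mm by 193 mm) begins 47 mm behind the grasp point.
Start: joints at [86.522, 20.546, 0.682, 0, -70.136, -16.507], TCP at [0.231, 0.634, 0.227] pointing down, gripper open.
Joint ranges: [-176.03, 176.03], [-82.01, 121.73], [-58.28, 71.71], [-173.87, 95.51], [-174.79, -0.11], [-173.66, 173.66]. Speed limits (degrees/s): [136.94, 136.94, 172.46, 180, 180, 180].

## Interface

Orientations are given as [roll, pitch, yaw] about the fixed x, y, z axes, in that order (R = Rz(yaw) Ry(pitch) Rx(roll)).
In Python, from plant import r gives the robot as it stands. The module is installed in compiled form; this text tells all that it offers.
- The arm moves only by the shell command python3 -m inch 'ROWS' [FORCE]. ROWS is text: rows parted by semicolons, each of 7 numbers parted by spaces: the shift along the tool's x, y, z in m, then the turn, a rotation vector about the tool's x, y, z in rad, then the opening, from 0 (shut) to 1 (fully open). In form: tx ty tz ax ay az jaw; .... A call has 1 to 20 rows; each row shifts and turns the commanded pose from where the row before left it, along the tool's axes as they then stand; what a row does not reach is not made up. A row lasts 1/12 s, in which the tool goes at most 41.7 mm and 7.16 degrees, less where a joint would pass 70% of its speed; a pose out of reach is approached as far as the arm can. A call with a gripper value outside its range is refused whole. The fingers move at their own pace and stop on an object; FORCE is the grip in N (left out, the last holds). Time passes only in rows, so rows that do not move let the fingers close. It gives the time, the measured TCP pose, the force and the opening at its end, in the units of the state.
- r.get_state(): the state, without advancing time (a new reading comes with each control period).
- r.capture(name): name is "scene" or "top"; returns the picture (420x560x3 uint8, red, green, blue); there is no depth.
- r.camera_params(name): a dict with "vfov" (degrees; the focal length in pixels is half the picture's height over the tangent of half this angle, whatever the lens; pixels are square), "cx", "cy" (the principal point, pixels), "distortion" ([k1, k2, p1, p2, k3] as OpenCV has them; the pictures are not rectified), "R" (3x3) and "t" (3): a world point X has camera coordinates R X + t. Camera axes: x right, y down, z forward; pixel columns grow to the right and rows downward; lengths in m; the calibration is good to about 2 mm. A picture is of the moment at which its call begins. camera_params takes no time and is no camera call.
- r.close_job(): hands the job in, once; it reports no verdict.
Trained networks look in the newest picture that a camera, given by its name, has taken for a name from the list of things; names that differ only in an ending like _2 or _b are one class to them, and where a whole thing is asked for, a point or a joint stands for the part that bears it (a point fixed in the world has none). Each returns a list of dicts, best first, with "p" (0 to 1); they miss things now and then, are a little off and sometimes report something else, mostly with a low value. They report only what shows in the picture. A call takes as long as a camera call. They do not tell look-alikes from the thing itself.
- r.recognise(target, camera): "xy" ([column, row] in pixels, amid what is visible of it).
The state is a dict: "time_s": time; "joints": joint angles; "qd": joint speeds; "joint_torque": joint torques, N m; "tcp_pos": TCP position; "eef_rot": TCP orientation; "contact_force": force on the tool from outside, world axes, zero at the start; "moment": the same for the moment, N m; "gripper_width": finger opening in m.
Only numpy, scipy, OpenCV 4.12 (cv2) and the standard library are available. Lean on these libraries where they do the work, as an engineer would, in place of code of your own. Each camera call takes 0.05 s, during which the arm holds its last target.

## Working session

There is one attempt and no reset: what is moved stays moved. The work goes in short steps, Python scripts to look and compute and a shell command to move; the robot and the scene stay as the last step left them, time stands still between calls to the robot, and variables do not carry over. Pictures are saved under pics/ and viewed, and the job is handed in when it is done.

```bash
mkdir -p pics; ls
python3 - <<'E'
from plant import r
import cv2,numpy as np
for c in("scene","top"):
    im=r.capture(c); cv2.imwrite(f"pics/{c}0.png",im[:,:,::-1])
    p=r.camera_params(c); print(c,p)
s=r.get_state(); print(s, r.hold_point_z)
E
```

```text
pics
scene {'vfov': 47.18150515828449, 'cx': 280.7965137365167, 'cy': 217.44511884819158, 'distortion': array([0.05184483, 0.        , 0.        , 0.        , 0.        ]), 'R': array([[-0.86057529,  0.50909059, -0.01539276],
       [ 0.28720701,  0.46009749, -0.84013239],
       [-0.42062132, -0.72741809, -0.54216292]]), 't': array([ 0.42014917, -0.04718574,  1.41311606])}
top {'vfov': 51.32565077825839, 'cx': 290.1201436638934, 'cy': 207.3902077819127, 'distortion': array([0.01938276, 0.        , 0.        , 0.        , 0.        ]), 'R': array([[-0.00545586, -0.99983243, -0.01747393],
       [-0.99455044,  0.00724471, -0.10400449],
       [ 0.10411365,  0.01681127, -0.99442331]]), 't': array([-0.07364122,  0.42882083,  1.36872035])}
{'time_s': 0.1, 'joints': array([ 8.65236434e+01,  2.05860740e+01,  6.40150952e-01, -1.70295249e-02,
       -7.01360164e+01, -1.65065708e+01]), 'qd': array([ 0.02175033, -0.11947173, -0.02259673,  0.08954554, -0.09364142,
        0.11763274]), 'joint_torque': array([-1.25158884e-03, -5.84165275e+01,  2.93747038e+01,  7.01547101e+00,
        1.00797607e-02, -5.36841083e-05]), 'tcp_pos': array([0.23055906, 0.63394813, 0.22574136]), 'eef_rot': array([ 1.79916888e+02, -7.93300978e-03, -1.99887195e+01]), 'contact_force': array([ 0.10825984,  0.14859882, -0.12693822]), 'moment': array([-0.02457693, -0.02940509, -0.01524437]), 'gripper_width': 0.08745850477020162} 0.0188
```

View pics/scene0.png

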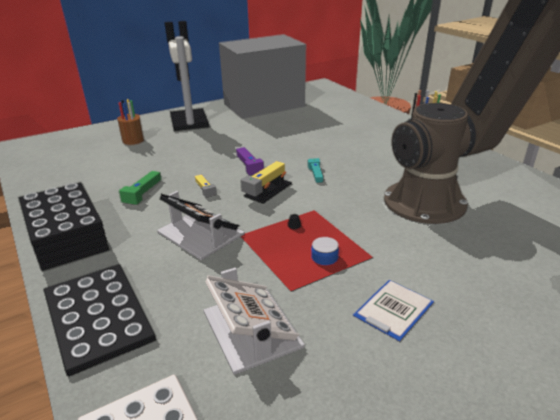

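View pics/top0.png

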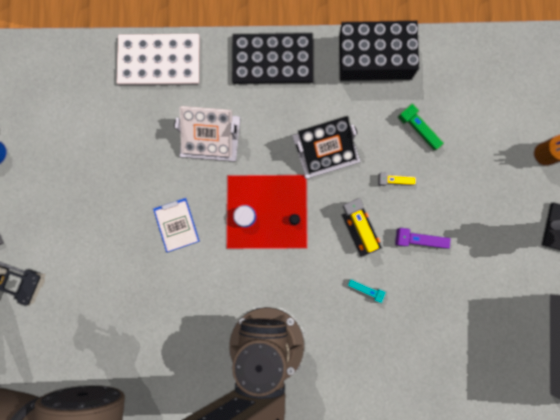

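Run:
```python
from plant import r
for c in("scene","top"):
    for n in ["scanner","scanner_rest","black_ticket","white_ticket","job_label","tin","loupe"]:
        print(c,n,[(d['xy'] if not hasattr(d['xy'],'round') else d['xy'].round(1),round(d['p'],2)) for d in r.recognise(n,c)])
```

```text
scene scanner [([251.6, 161.9], 0.92), ([140.5, 191.6], 0.84), ([261.4, 176.7], 0.79), ([205.8, 188.8], 0.55), ([314.9, 168.3], 0.48)]
scene scanner_rest [([268.8, 188.3], 0.74)]
scene black_ticket []
scene white_ticket [([250.8, 305.1], 0.83)]
scene job_label [([395.8, 305.9], 0.73)]
scene tin [([323.6, 250.8], 0.82)]
scene loupe [([266.7, 190.5], 0.5), ([291.7, 221.8], 0.44)]
top scanner [([419.5, 238.1], 0.82), ([421.6, 125.6], 0.81), ([360.2, 224.1], 0.78), ([369.1, 290.5], 0.78), ([392.4, 177.6], 0.74)]
top scanner_rest [([357.7, 234.4], 0.65)]
top black_ticket [([328.2, 148.6], 0.79)]
top white_ticket [([205.4, 135.9], 0.9)]
top job_label [([177.0, 227.4], 0.56)]
top tin [([244.8, 214.8], 0.79)]
top loupe [([361.8, 222.3], 0.54)]
```

Candidates in the top picture are large yellow (361,228), small yellow (398,180), green (422,127), purple (423,240) and turquoise (367,290). The description excludes the green, purple and turquoise ones. The larger yellow one at (361,228), lying in the black rest, fits. I'll confirm it in an enlarged crop, along with the tickets.

Run:
```python
import cv2,numpy as np
t=cv2.imread("pics/top0.png");s=cv2.imread("pics/scene0.png")
def c(im,x,y,w,h): return cv2.resize(im[y:y+h,x:x+w],(400,300),interpolation=cv2.INTER_CUBIC)
a=np.vstack([np.hstack([c(t,325,190,80,60)*1,c(t,290,115,80,60)]),np.hstack([c(t,140,195,80,60),c(s,220,150,80,60)])])
cv2.imwrite("pics/crop1.png",a)
```

```text
(no output)
```

View pics/crop1.png

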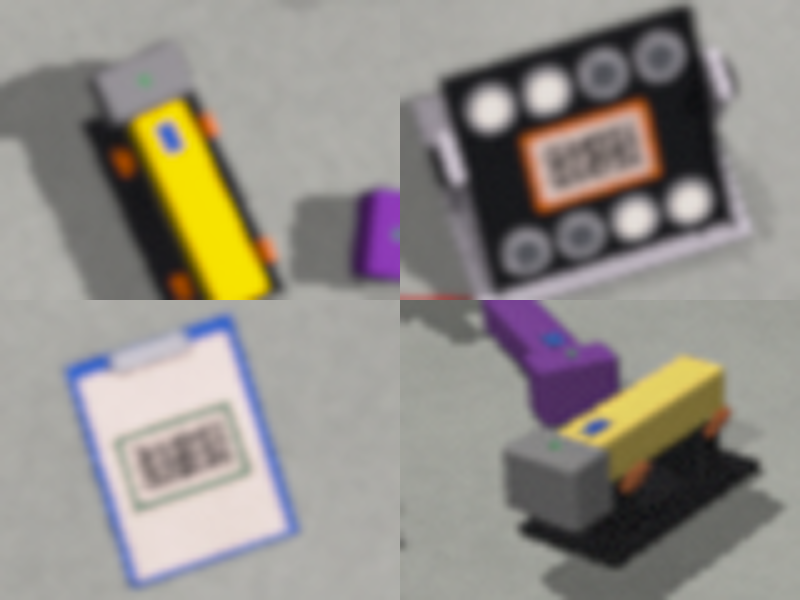

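The crop confirms it: the large yellow scanner is in the black rest, grey head towards +x, at about (361,228). Next, zoomed views to measure the black tray.

Run:
```python
import cv2,numpy as np
t=cv2.imread("pics/top0.png");s=cv2.imread("pics/scene0.png")
cv2.imwrite("pics/c2.png",cv2.resize(s[180:255,150:250],(800,600),interpolation=cv2.INTER_CUBIC))
cv2.imwrite("pics/c3.png",cv2.resize(t[110:182,285:369+12],(800,600),interpolation=cv2.INTER_CUBIC))
cv2.imwrite("pics/c4.png",cv2.resize(s[265:370,195:335],(800,600),interpolation=cv2.INTER_CUBIC))
```

```text
(no output)
```

View pics/c2.png

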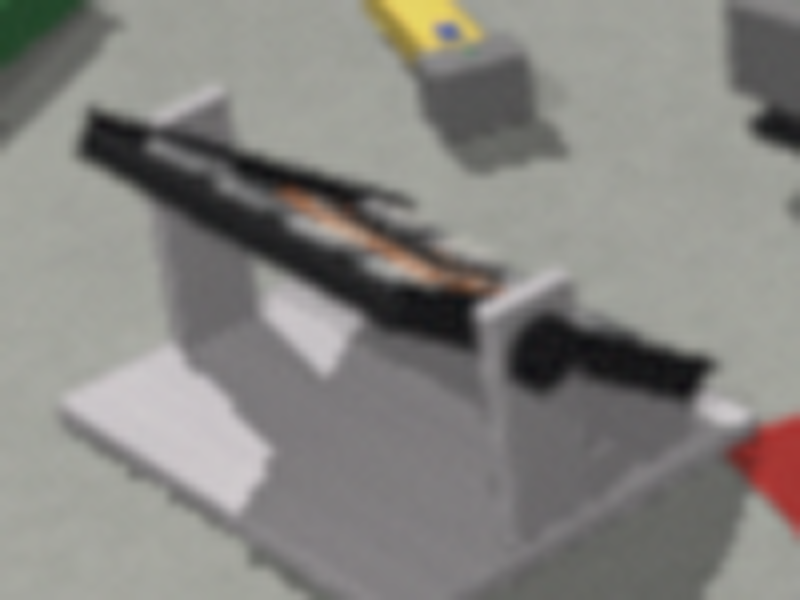

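View pics/c3.png

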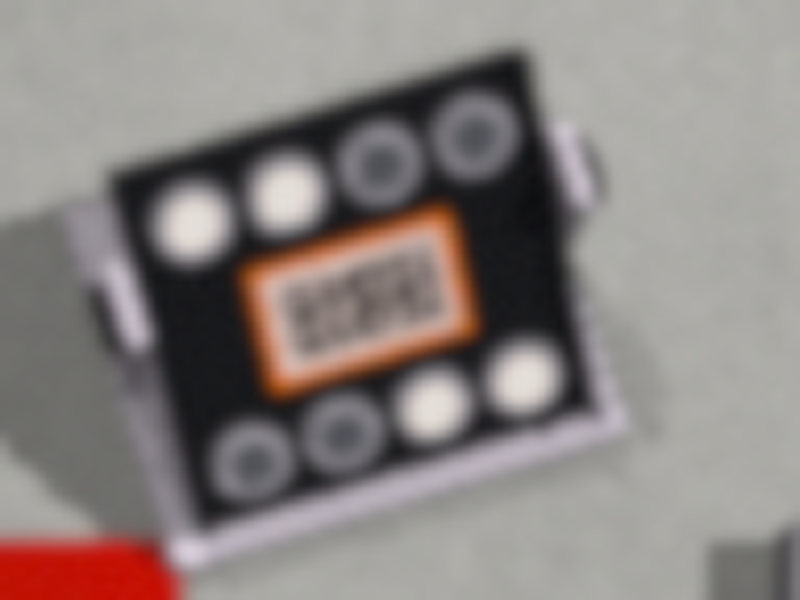

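View pics/c4.png

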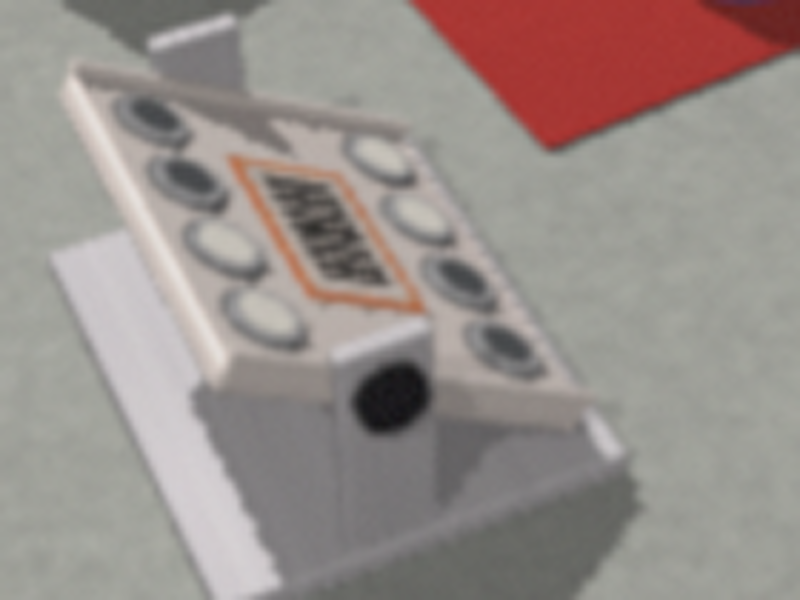

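Scene crop (150,180 + u/8): the black panel's corners show at about (161,194), (199,214), (239,226) and (202,205). I'll mark corners in the white tray too and fit both trays.

Run:
```python
import cv2,numpy as np
t=cv2.imread("pics/top0.png");s=cv2.imread("pics/scene0.png")
def crop(im,x,y,w,h,k,n):
    c=cv2.resize(im[y:y+h,x:x+w],None,fx=k,fy=k,interpolation=cv2.INTER_CUBIC)
    for i in range(0,w,10): cv2.putText(c,str(x+i),(i*k,10),0,.35,(0,0,255)); cv2.line(c,(int((i+.5)*k),12),(int((i+.5)*k),18),(0,0,255))
    for i in range(0,h,10): cv2.putText(c,str(y+i),(0,int((i+.5)*k)+4),0,.35,(0,0,255)); cv2.line(c,(24,int((i+.5)*k)),(30,int((i+.5)*k)),(0,0,255))
    cv2.imwrite(n,c)
crop(t,170,95,80,75,8,"pics/d1.png")
crop(s,155,185,95,75,8,"pics/d2.png")
```

```text
(no output)
```

View pics/d1.png

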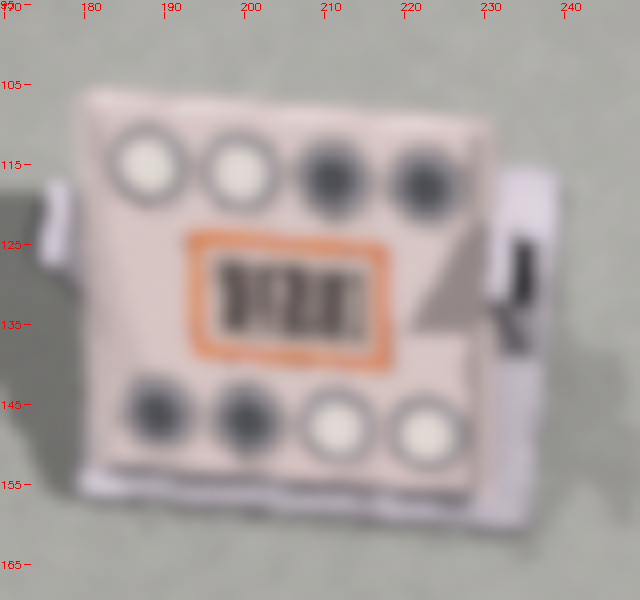

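View pics/d2.png

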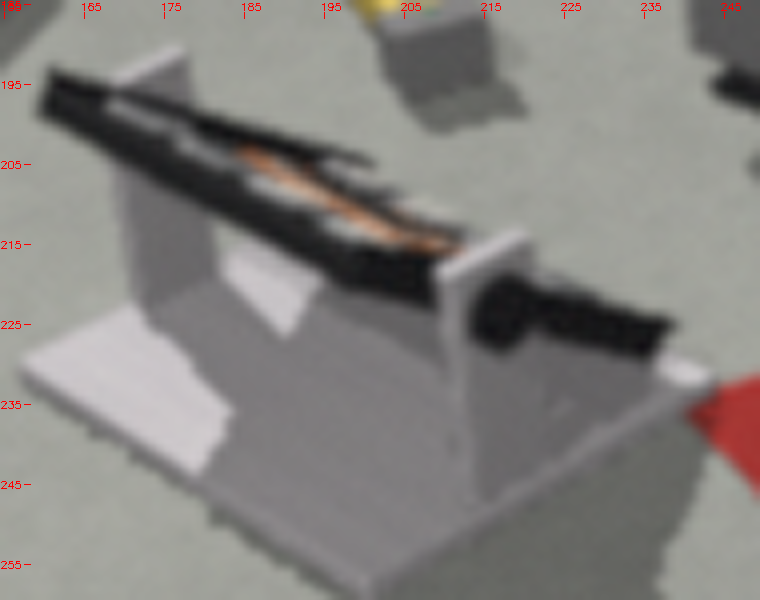

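```bash
cat > h.py <<'E'
import numpy as np,cv2
from plant import r
from scipy.spatial.transform import Rotation as Ro
from scipy.optimize import least_squares
P={c:r.camera_params(c) for c in("scene","top")}
def proj(c,X):
    p=P[c]; f=210/np.tan(np.radians(p['vfov']/2))
    K=np.array([[f,0,p['cx']],[0,f,p['cy']],[0,0,1]])
    return cv2.projectPoints(np.array(X,float).reshape(-1,3),cv2.Rodrigues(p['R'])[0],p['t'],K,p['distortion'])[0].reshape(-1,2)
def ray(c,uv):
    p=P[c]; f=210/np.tan(np.radians(p['vfov']/2))
    K=np.array([[f,0,p['cx']],[0,f,p['cy']],[0,0,1]])
    n=cv2.undistortPoints(np.array([[uv]],float),K,p['distortion'])[0,0]
    return -p['R'].T@p['t'], p['R'].T@np.array([n[0],n[1],1])
def onz(c,uv,z):
    o,d=ray(c,uv); return o+d*(z-o[2])/d[2]
E
cat > tray.py <<'E'
from h import *
def px(pts,o,k): return (np.array(pts,float)+.5)/k-.5+np.array(o)
# order: high+y, high-y, low-y, low+y
B=dict(top_pan=px([(108,170),(530,48),(605,405),(197,530)],(285,110),8.333),
 sc_pan=px([(350,245),(48,70),(372,165),(672,325)],(155,185),8),
 top_tk=px([(240,268),(457,207),(482,328),(270,400)],(285,110),8.333),
 top_ft=px([(630,425),(180,560)],(285,110),8.333),
 sc_ft=px([(20,362),(712,378),(372,578)],(155,185),8))
W=dict(top_pan=px([(85,92),(490,120),(470,500),(95,470)],(170,95),8),
 sc_pan=px([(228,360),(75,65),(410,130),(595,400)],(195,265),5.714),
 top_tk=px([(188,233),(388,245),(390,370),(192,355)],(170,95),8),
 sc_tk=px([(315,300),(232,157),(345,172),(425,312)],(195,265),5.714),
 top_ft=px([(525,527),(82,490)],(170,95),8),sc_ft=None)
sg=np.array([(1,1),(1,-1),(-1,-1),(-1,1)])
def frame(q): # ticket centre, yaw, tilt
    return q[:3]/1000., (Ro.from_euler('z',q[3],degrees=True)*Ro.from_euler('y',-q[4],degrees=True)).as_matrix()
def quad(q,hx,hy,h):
    c,R=frame(q); return c+np.c_[sg[:,0]*hx,sg[:,1]*hy,np.full(4,h)]@R.T/1000
def res(v,full=False):
    out={}
    h,bx,by,fz,piv,fx=v[10:]
    for nm,T,q in(("B",B,v[:5]),("W",W,v[5:10])):
        for c,k in(("top","top_"),("scene","sc_")):
            out[nm,k+"pan"]=proj(c,quad(q,75,80,h))-T[k+"pan"]
            if k+"tk" in T: out[nm,k+"tk"]=proj(c,quad(q,bx,by,0))-T[k+"tk"]
        # foot: below pivot
        c,R=frame(q); pc=c-R[:,2]*piv/1000; Rz=Ro.from_euler('z',q[3],degrees=True).as_matrix()
        F=lambda a,b:np.array([pc[0],pc[1],0])+Rz@np.array([a+fx,b,0])/1000+np.array([0,0,fz/1000])
        out[nm,"tft"]=proj("top",[F(-75,-92),F(-75,92)])-T["top_ft"]
        if T["sc_ft"] is not None: out[nm,"sft"]=proj("scene",[F(75,-92),F(-75,92),F(75,92)])-T["sc_ft"]
    if full: return out
    a=np.concatenate([o.ravel() for o in out.values()])
    return np.r_[a,(h-5)/8,(fz-6)/3,(piv-8)/5,fx/5,(v[2]-v[7])/2]
v0=np.r_[650,-80,80,10,38,650,130,80,0,38,5,25,39,6,8,0]
s=least_squares(res,v0,loss='soft_l1')
v=s.x;print("B",v[:5].round(1));print("W",v[5:10].round(1));print("h,bx,by,fz,piv,fx",v[10:].round(1))
print("sd",np.sqrt(np.diag(np.linalg.inv(s.jac.T@s.jac))).round(1))
for k,o in res(v,True).items(): print(k,o.round(1).tolist())
np.save("tray.npy",v)
E
python3 tray.py
```

```text
B [ 617.4 -196.4   69.    16.4   36.6]
W [664.2 187.1  64.7  -5.5  31. ]
h,bx,by,fz,piv,fx [ 1.4 24.5 40.   7.5  8.6  0.4]
sd [1.2 1.1 2.2 0.6 1.1 0.8 0.9 1.3 0.5 0.9 1.6 1.  1.  1.9 4.4 2.8]
('B', 'top_pan') [[0.4, 0.6], [0.5, 0.1], [-0.4, 1.0], [0.6, 0.4]]
('B', 'top_tk') [[0.8, -0.1], [-0.5, -0.2], [-0.6, -0.4], [0.5, -1.8]]
('B', 'sc_pan') [[0.9, 0.7], [-0.7, 0.3], [-0.8, -0.1], [0.1, 0.8]]
('B', 'tft') [[0.2, 1.2], [-0.3, 1.3]]
('B', 'sft') [[-0.4, -0.1], [0.9, 0.1], [-0.8, 0.8]]
('W', 'top_pan') [[-0.8, -0.0], [0.3, 0.9], [2.3, -0.0], [-0.1, -0.6]]
('W', 'top_tk') [[-0.1, -0.5], [0.3, 0.2], [0.0, -0.2], [-0.2, -0.5]]
('W', 'sc_pan') [[0.5, 0.2], [-0.4, -0.3], [0.1, -1.2], [0.5, 0.3]]
('W', 'sc_tk') [[-0.2, -0.3], [-0.4, -0.6], [-0.4, -0.0], [1.1, 0.3]]
('W', 'tft') [[-0.1, -0.2], [-0.7, -0.5]]
```

```bash
cat > scan.py <<'E'
from h import *
from scipy.optimize import minimize
t=cv2.imread("pics/top0.png");s=cv2.imread("pics/scene0.png")
def yel(im,box):
    h=cv2.cvtColor(im,cv2.COLOR_BGR2HSV); m=((h[...,0]>22)&(h[...,0]<34)&(h[...,1]>90)&(h[...,2]>60)).astype(np.float32)
    k=np.zeros_like(m);x,y,w,hh=box;k[y:y+hh,x:x+w]=m[y:y+hh,x:x+w];return k
MY={"top":yel(t,(330,190,60,75)),"scene":yel(s,(235,155,60,50))}
print({k:m.sum() for k,m in MY.items()})
def box(x0,x1,y,z0,z1): return np.array([(a,b*y,c) for a in(x0,x1) for b in(-1,1) for c in(z0,z1)])/1000.
S=4
def fill(c,X):
    h=cv2.convexHull(((proj(c,X)+.5)*S*16).astype(np.int32))
    m=np.zeros((420*S,560*S),np.uint8); cv2.fillPoly(m,[h],255,shift=4); return m
def render(c,q,ztop=None):
    R=Ro.from_euler('z',q[2],degrees=True).as_matrix(); T=lambda X:X@R.T+np.array([q[0]/1000,q[1]/1000,.04])
    m=fill(c,T(box(-80,50,17,0,30)))
    if c=="scene": m[fill(c,T(box(50,85,28,-8,34)))>0]=0
    return cv2.resize(m,(560,420),interpolation=cv2.INTER_AREA)/255.
def cost(q,cams=("top","scene")): return sum(((cv2.GaussianBlur(render(c,q),(0,0),.7)-cv2.GaussianBlur(MY[c],(0,0),.7))**2).sum() for c in cams)
p=onz("top",(362,229),.07); print(p)
for cams in (("top",),("scene",),("top","scene")):
    b=min((minimize(cost,[p[0]*1000+dx,p[1]*1000,y0],args=(cams,),method='Nelder-Mead',options=dict(initial_simplex=[[p[0]*1000+dx,p[1]*1000,y0],[p[0]*1000+dx+15,p[1]*1000,y0],[p[0]*1000+dx,p[1]*1000+15,y0],[p[0]*1000+dx,p[1]*1000,y0+8]],xatol=.05,fatol=.01)) for dx in(0,15) for y0 in(15,25)),key=lambda z:z.fun)
    print(cams,b.x.round(1),round(b.fun,1))
q=b.x
for c,im,o in(("top",t,(320,185)),("scene",s,(225,145))):
    m=render(c,q)
    e=im.copy(); e=cv2.resize(e,None,fx=6,fy=6,interpolation=cv2.INTER_CUBIC)
    cs,_=cv2.findContours((cv2.resize(m,None,fx=6,fy=6)>.5).astype(np.uint8),0,2); cv2.drawContours(e,cs,-1,(255,0,255),1)
    cv2.imwrite(f"pics/fit_{c}.png",e[o[1]*6:o[1]*6+480,o[0]*6:o[0]*6+450])
E
python3 scan.py
python3 - <<'E'
import cv2,numpy as np
a=np.hstack([cv2.imread(f"pics/fit_{c}.png") for c in("top","scene")]);cv2.imwrite("pics/fit.png",cv2.resize(a,(800,426)))
def crop(im,x,y,w,h,k,n):
    c=cv2.resize(im[y:y+h,x:x+w],None,fx=k,fy=k,interpolation=cv2.INTER_CUBIC)
    return c
t=cv2.imread("pics/top0.png");s=cv2.imread("pics/scene0.png")
cv2.imwrite("pics/lab.png",np.hstack([crop(t,150,195,50,60,8,0),crop(s,350,278,50,60,8,0)]))
E
```

```text
{'top': np.float32(576.0), 'scene': np.float32(363.0)}
[ 0.35555862 -0.29564761  0.07      ]
('top',) [ 364.6 -297.9   23.4] 35.4
('scene',) [ 370.3 -297.    24.5] 25.5
('top', 'scene') [ 366.9 -297.5   23.8] 73.2
```

View pics/fit.png

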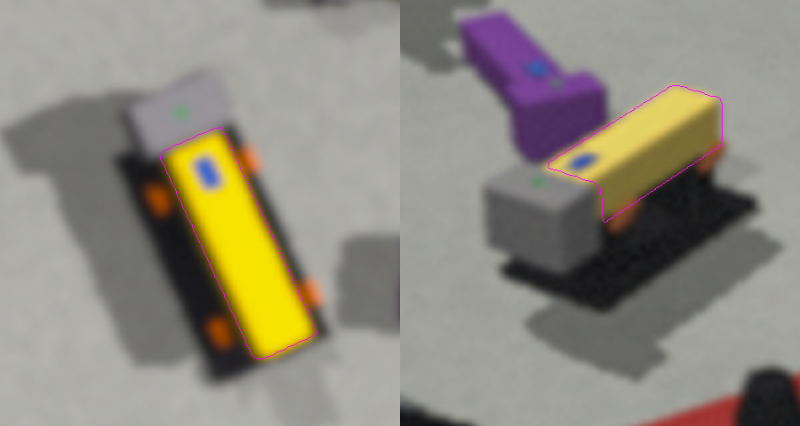

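View pics/lab.png

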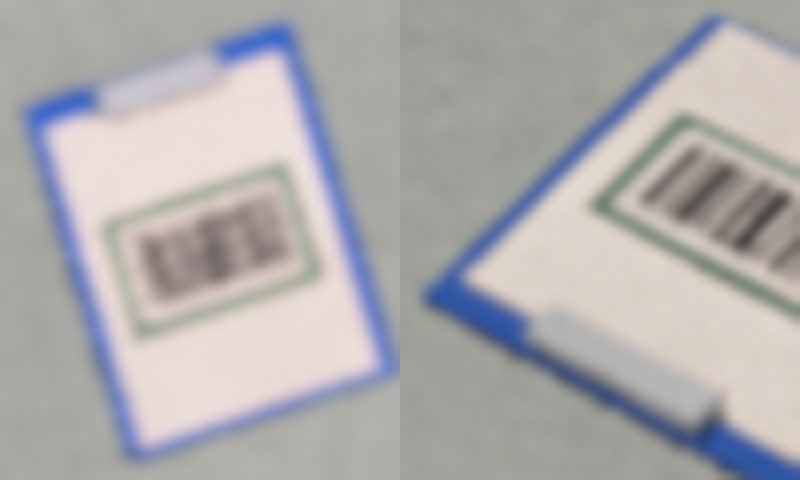

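Run:
```python
from h import *
c=np.array([(105,222),(288,165),(322,272),(138,338)]);px=(c+.5)/8-.5+[150,195]
W=np.array([onz("top",p,.006) for p in px]);print(W.mean(0).round(4))
e=W[0]-W[1]+W[3]-W[2];print("yaw of y side",np.degrees(np.arctan2(-e[0],e[1])), np.linalg.norm(W[0]-W[1]),np.linalg.norm(W[1]-W[2]))
print(onz("scene",(395.8,305.9),.006))
c=np.array([(25,105),(292,25),(395,370),(132,458)]);px=(c+.5)/8-.5+[150,195]
W=np.array([onz("top",p,.004) for p in px]);e=W[0]-W[1]+W[3]-W[2];print("board",W.mean(0),np.degrees(np.arctan2(-e[0],e[1])))
# scanner top plan vs current TCP; black ticket centre check
print(onz("top",(328.2,148.6),.069))
```

```text
[0.3735 0.2903 0.006 ]
yaw of y side 18.27527420266908 0.07664518254158814 0.04557782123153884
[0.3742514 0.2933616 0.006    ]
board [0.37789698 0.29190215 0.004     ] 17.318373068953587
[ 0.60635612 -0.19661257  0.069     ]
```

Fits: scanner origin (0.367,-0.2975) at yaw 24°, black ticket (0.616,-0.196,0.069) at tilt 36.6° and yaw 16.4°, label (0.374,0.291). Moving in an arc towards the scanner.

```bash
python3 -m inch '.03 .022 0 0 0 0 1;.03 .022 0 0 0 0 1;.03 .022 0 0 0 0 1;.03 .022 0 0 0 0 1;.03 .022 0 0 0 0 1;.03 .022 0 0 0 0 1;.03 .022 0 0 0 0 1;.03 .022 0 0 0 0 1;.03 .022 0 0 0 0 1;.03 .022 0 0 0 0 1;.03 .022 0 0 0 0 1;.03 .022 0 0 0 0 1;.03 .022 0 0 0 0 1;.03 .022 0 0 0 0 1'
cat > go.py <<'E'
from h import *
import sys
np.set_printoptions(suppress=True,precision=4)
s=r.get_state();p=s['tcp_pos'];R=Ro.from_euler('xyz',s['eef_rot'],degrees=True)
print("t",s['time_s'],"pos",p,"rpy",s['eef_rot'].round(1),"j",s['joints'].round(1),"w",s['gripper_width'].round(4),"F",s['contact_force'].round(1))
if len(sys.argv)>3:
    T=np.array([float(a) for a in sys.argv[1:4]]); print("shift in tool axes",R.inv().apply(T-p))
    if len(sys.argv)>6:
        G=Ro.from_euler('xyz',[float(a) for a in sys.argv[4:7]],degrees=True); v=(R.inv()*G).as_rotvec(); print("rotvec",v,"deg",np.degrees(np.linalg.norm(v)), "shift after turn",G.inv().apply(T-p))
E
python3 go.py .5 -.15 .2
```

```text
time_s: 1.97
tcp_pos: [0.5209, 0.1997, 0.227]
eef_rot: [-180.0, -0.0, -20.0]
contact_force: [0.5, 1.7, 0.4]
gripper_width: 0.0874Traceback (most recent call last):
  File "go.py", line 5, in <module>
    print("t",s['time_s'],"pos",p,"rpy",s['eef_rot'].round(1),"j",s['joints'].round(1),"w",s['gripper_width'].round(4),"F",s['contact_force'].round(1))
                                                                                           ^^^^^^^^^^^^^^^^^^^^^^^^
AttributeError: 'float' object has no attribute 'round'
```

```bash
sed -i "s/s\['gripper_width'\].round(4)/round(s['gripper_width'],4)/" go.py; python3 go.py .5 -.15 .2; python3 go.py .369 -.2975 .1 180 0 -156.2
```

```text
t 1.9667 pos [0.5209 0.1997 0.227 ] rpy [-180.   -0.  -20.] j [ 41.1   9.5 -14.3   0.  -66.1  28.9] w 0.0874 F [0.5 1.7 0.4]
shift in tool axes [0.0998 0.3359 0.0268]
t 1.9667 pos [0.5209 0.1997 0.227 ] rpy [-180.   -0.  -20.] j [ 41.1   9.5 -14.3   0.  -66.1  28.9] w 0.0874 F [0.5 1.7 0.4]
shift in tool axes [0.027  0.5193 0.1266]
rotvec [-0.0008  0.0006  2.3777] deg 136.22996651622427 shift after turn [ 0.3396 -0.3936  0.127 ]
```

```bash
python3 -m inch '.009 .03 0 0 0 0 1;.009 .03 0 0 0 0 1;.009 .03 0 0 0 0 1;.009 .03 0 0 0 0 1;.009 .03 0 0 0 0 1;.009 .03 0 0 0 0 1;.009 .03 0 0 0 0 1;.009 .03 0 0 0 0 1;.009 .03 0 0 0 0 1;.009 .03 0 0 0 0 1;.009 .03 0 0 0 0 1'
python3 -m inch '0 0 0 0 0 .119 1;0 0 0 0 0 .119 1;0 0 0 0 0 .119 1;0 0 0 0 0 .119 1;0 0 0 0 0 .119 1;0 0 0 0 0 .119 1;0 0 0 0 0 .119 1;0 0 0 0 0 .119 1;0 0 0 0 0 .119 1;0 0 0 0 0 .119 1;0 0 0 0 0 .119 1;0 0 0 0 0 .119 1;0 0 0 0 0 .119 1;0 0 0 0 0 .119 1;0 0 0 0 0 .119 1;0 0 0 0 0 .119 1;0 0 0 0 0 .119 1;0 0 0 0 0 .119 1;0 0 0 0 0 .119 1;0 0 0 0 0 .119 1'
python3 go.py .367 -.2975 .12 180 0 -156.2
```

```text
time_s: 2.88
tcp_pos: [0.5001, -0.1441, 0.2269]
eef_rot: [-180.0, -0.0, -20.0]
contact_force: [-0.4, 0.5, 0.4]
gripper_width: 0.0879
time_s: 4.55
tcp_pos: [0.5004, -0.1427, 0.2267]
eef_rot: [-180.0, 0.0, -156.7]
contact_force: [-0.7, 0.4, 0.2]
gripper_width: 0.0878
t 4.55 pos [ 0.5004 -0.1427  0.2267] rpy [-180.     0.  -156.7] j [  5.7   5.9 -18.6   0.  -65.5 -72.4] w 0.0878 F [-0.7  0.4  0.2]
shift in tool axes [ 0.1838 -0.0894  0.1067]
rotvec [-0.0001  0.0002 -0.0084] deg 0.48344251818577866 shift after turn [ 0.1845 -0.0878  0.1067]
```

```bash
python3 -m inch '.023 -.0112 0 0 0 -.001 1;.023 -.0112 0 0 0 -.001 1;.023 -.0112 0 0 0 -.001 1;.023 -.0112 0 0 0 -.001 1;.023 -.0112 0 0 0 -.001 1;.023 -.0112 0 0 0 -.001 1;.023 -.0112 0 0 0 -.001 1;.023 -.0112 0 0 0 -.001 1;0 0 .026 0 0 0 1;0 0 .026 0 0 0 1;0 0 .026 0 0 0 1;0 0 .026 0 0 0 1;0 0 0 0 0 0 1'
python3 go.py .367 -.2975 .036 180 0 -156.2
python3 - <<'E'
from h import *
ims=[]
for c,o in(("top",(320,180)),("scene",(215,120))):
    im=r.capture(c)[:,:,::-1].copy()
    ims.append(cv2.resize(im[o[1]:o[1]+90,o[0]:o[0]+80],None,fx=5,fy=5,interpolation=cv2.INTER_CUBIC))
cv2.imwrite("pics/pre.png",np.hstack(ims))
E
```

```text
time_s: 5.63
tcp_pos: [0.3654, -0.2978, 0.1185]
eef_rot: [179.7, -0.3, -156.0]
contact_force: [-1.7, 0.7, -0.5]
gripper_width: 0.0878
t 5.6333 pos [ 0.3654 -0.2978  0.1185] rpy [ 179.7   -0.3 -156. ] j [-15.2   7.5 -32.5  -0.1 -50.3 -50.7] w 0.0878 F [-1.7  0.7 -0.5]
shift in tool axes [-0.002  -0.0008  0.0825]
rotvec [ 0.0054 -0.0046  0.004 ] deg 0.4661021914573492 shift after turn [-0.0016 -0.0004  0.0825]
```

View pics/pre.png

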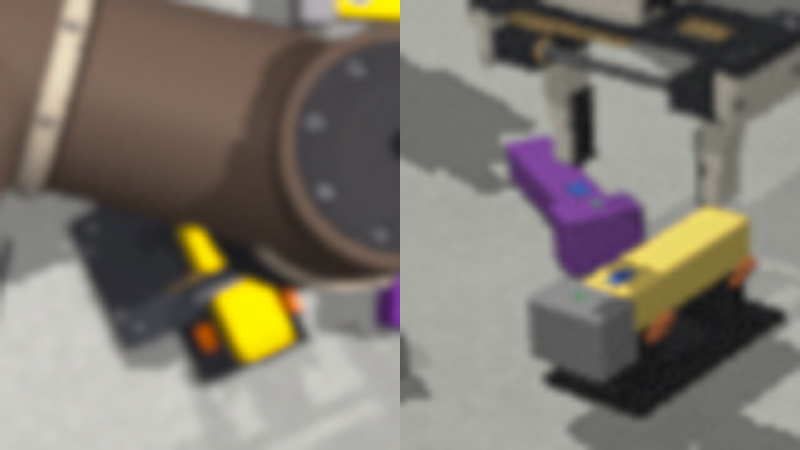

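The top and scene crops show the fingers straddling the yellow handle square to it, with the purple look-alike clear. Descending and closing.

```bash
python3 -m inch '-.0004 0 .0165 .001 -.001 .001 1;-.0004 0 .0165 .001 -.001 .001 1;-.0004 0 .0165 .001 -.001 .001 1;-.0004 0 .0165 .001 -.001 .001 1;0 0 .0165 0 0 0 1;0 0 0 0 0 0 1;0 0 0 0 0 0 1'
python3 go.py .367 -.2975 .036 180 0 -156.2
```

```text
time_s: 6.32
tcp_pos: [0.3709, -0.2987, 0.0413]
eef_rot: [-179.7, 0.2, -156.1]
contact_force: [-0.3, -0.1, 0.3]
gripper_width: 0.0877
t 6.3167 pos [ 0.3709 -0.2987  0.0413] rpy [-179.7    0.2 -156.1] j [-15.1  14.  -37.6   0.1 -38.  -51.1] w 0.0877 F [-0.3 -0.1  0.3]
shift in tool axes [0.0031 0.0027 0.0052]
rotvec [-0.0047  0.0043  0.0021] deg 0.38279460385429653 shift after turn [0.0031 0.0027 0.0053]
```

```bash
python3 -m inch '.0015 .0012 .0025 -.002 .002 .001 1;.0015 .0012 .0025 -.002 .002 .001 1;0 0 0 0 0 0 1;0 0 0 0 0 0 1'
python3 go.py .367 -.2975 .036 180 0 -156.2
```

```text
time_s: 6.65
tcp_pos: [0.3666, -0.2975, 0.0357]
eef_rot: [-180.0, 0.0, -156.2]
contact_force: [-0.4, -0.6, -0.3]
gripper_width: 0.0872
t 6.65 pos [ 0.3666 -0.2975  0.0357] rpy [-180.     0.  -156.2] j [-15.1  14.3 -38.2   0.  -37.4 -51.1] w 0.0872 F [-0.4 -0.6 -0.3]
shift in tool axes [-0.0004 -0.0001 -0.0003]
rotvec [-0.0006  0.0007 -0.0005] deg 0.05902021116105379 shift after turn [-0.0004 -0.0001 -0.0003]
```

```bash
python3 -m inch '0 0 0 0 0 0 .5;0 0 0 0 0 0 .5;0 0 0 0 0 0 .5;0 0 0 0 0 0 .5;0 0 0 0 0 0 .5;0 0 0 0 0 0 .3;0 0 0 0 0 0 .3;0 0 0 0 0 0 0;0 0 0 0 0 0 0;0 0 0 0 0 0 0;0 0 0 0 0 0 0;0 0 0 0 0 0 0' 25
python3 go.py
```

```text
time_s: 7.65
tcp_pos: [0.3663, -0.2974, 0.035]
eef_rot: [180.0, 0.0, -156.2]
contact_force: [-0.7, 0.5, 0.1]
gripper_width: 0.034
t 7.65 pos [ 0.3663 -0.2974  0.035 ] rpy [ 180.     0.  -156.2] j [-15.1  14.4 -38.2  -0.  -37.4 -51.1] w 0.034 F [-0.7  0.5  0.1]
```

```bash
python3 -m inch '0 0 -.01 0 0 0 0;0 0 -.015 0 0 0 0;0 0 -.02 0 0 0 0;0 0 -.025 0 0 0 0;0 0 -.025 0 0 0 0;0 0 -.025 0 0 0 0;0 0 -.025 0 0 0 0;0 0 -.025 0 0 0 0;0 0 0 0 0 0 0'
cat > tgt.py <<'E'
from h import *
import sys
# ticket pos (m), yaw, tilt -> TCP pose with scanner x up-slope
def tgt(c,yaw,tilt,d=.07,off=(0,0,-.005)):
    Rs=Ro.from_euler('z',yaw,degrees=True)*Ro.from_euler('y',-tilt,degrees=True)
    O=np.array(c)+Rs.apply([0,0,d+.008])-Rs.apply([.067,0,0])
    G=Rs*Ro.from_euler('y',180,degrees=True)
    return O+Rs.apply(off),G.as_euler('xyz',degrees=True),G
if __name__=="__main__":
    a=[float(x) for x in sys.argv[1:]]
    p,e,G=tgt(a[:3],a[3],a[4]); print(p.round(4),e.round(2))
E
python3 tgt.py .616 -.196 .069 16.4 36.6; python3 go.py
python3 - <<'E'
from h import *
for c in("top","scene"): cv2.imwrite(f"pics/l_{c}.png",r.capture(c)[:,:,::-1])
E
```

```text
time_s: 8.4
tcp_pos: [0.3684, -0.2986, 0.2098]
eef_rot: [-179.7, 0.3, -156.2]
contact_force: [0.8, -0.3, -2.1]
gripper_width: 0.0339
[ 0.5226 -0.2235  0.0877] [-180.    36.6 -163.6]
t 8.4 pos [ 0.3684 -0.2986  0.2098] rpy [-179.7    0.3 -156.2] j [-15.1   1.8 -25.5   0.1 -62.3 -51.1] w 0.0339 F [ 0.8 -0.3 -2.1]
```

View pics/l_scene.png

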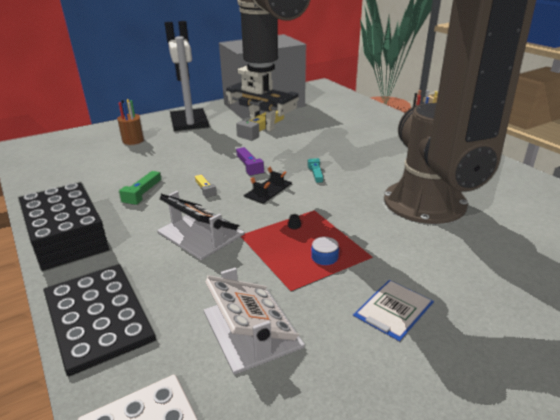

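```bash
python3 go.py .488 -.233 .136 180 36.6 -163.6
```

```text
t 8.5 pos [ 0.3665 -0.2973  0.2056] rpy [-180.     0.1 -156.2] j [-15.1   2.  -25.9  -0.  -62.1 -51.1] w 0.0339 F [-0.3  0.6 -2.4]
shift in tool axes [-0.137   0.01    0.0698]
rotvec [ 0.0403 -0.6361  0.1242] deg 37.20817391837728 shift after turn [-0.0666  0.0274  0.1361]
```

```bash
python3 -m inch '0 0 0 .005 -.0795 .0155 0;0 0 0 .005 -.0795 .0155 0;0 0 0 .005 -.0795 .0155 0;0 0 0 .005 -.0795 .0155 0;0 0 0 .005 -.0795 .0155 0;0 0 0 .005 -.0795 .0155 0;0 0 0 .005 -.0795 .0155 0;0 0 0 .005 -.0795 .0155 0;-.011 .0045 .0225 0 0 0 0;-.011 .0045 .0225 0 0 0 0;-.011 .0045 .0225 0 0 0 0;-.011 .0045 .0225 0 0 0 0;-.011 .0045 .0225 0 0 0 0;-.011 .0045 .0225 0 0 0 0;0 0 0 0 0 0 0;0 0 0 0 0 0 0'
python3 go.py .5226 -.2235 .0877 180 36.6 -163.6
python3 - <<'E'
from h import *
for c in("top","scene"): cv2.imwrite(f"pics/m_{c}.png",r.capture(c)[:,:,::-1])
t=cv2.imread("pics/m_top.png");s=cv2.imread("pics/m_scene.png")
cv2.imwrite("pics/m.png",np.hstack([cv2.resize(t[90:240,270:403],None,fx=3,fy=3,interpolation=2),cv2.resize(s[100:250,130:263],None,fx=3,fy=3,interpolation=2)]))
E
```

```text
time_s: 9.83
tcp_pos: [0.4857, -0.2323, 0.1331]
eef_rot: [179.7, 36.3, -163.7]
contact_force: [-0.9, -0.1, -0.8]
gripper_width: 0.0337
t 9.8333 pos [ 0.4857 -0.2323  0.1331] rpy [ 179.7   36.3 -163.7] j [-27.    5.5 -27.3 -42.5 -37.3 -16.6] w 0.0337 F [-0.9 -0.1 -0.8]
shift in tool axes [-0.0036 -0.0023  0.059 ]
rotvec [ 0.0046 -0.0056 -0.0008] deg 0.4167798186353606 shift after turn [-0.0033 -0.002   0.059 ]
```

View pics/m.png

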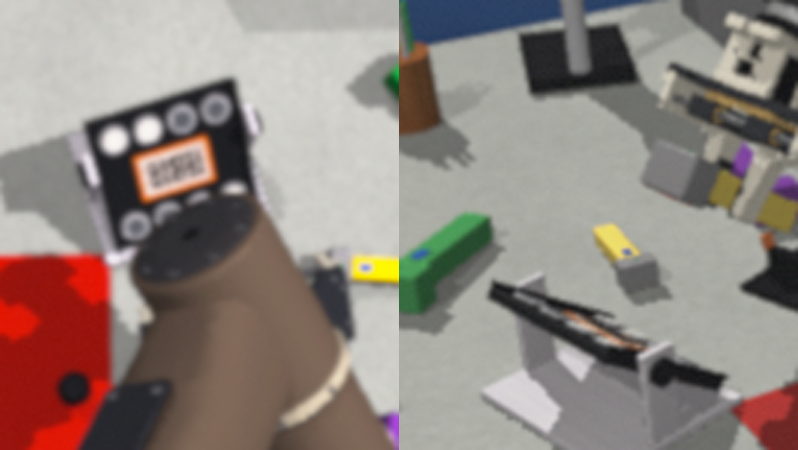

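Scanner is level with the slope above the black ticket, which is still visible in the top view at about (328,146). Approaching along the normal.

```bash
python3 -m inch '-.0005 -.0003 .01 .001 -.001 0 0;-.0005 -.0003 .01 .001 -.001 0 0;-.0005 -.0003 .01 .001 -.001 0 0;-.0005 -.0003 .01 .001 -.001 0 0;-.0005 -.0003 .01 0 -.001 0 0;-.0005 -.0003 .009 0 0 0 0;0 0 0 0 0 0 0;0 0 0 0 0 0 0;0 0 0 0 0 0 0'
python3 go.py .5226 -.2235 .0877 180 36.6 -163.6
python3 - <<'E'
from h import *
for c in("top","scene"): cv2.imwrite(f"pics/n_{c}.png",r.capture(c)[:,:,::-1])
t=cv2.imread("pics/n_top.png");s=cv2.imread("pics/n_scene.png")
cv2.imwrite("pics/n.png",np.hstack([cv2.resize(t[90:190,280:369],None,fx=4.5,fy=4.5,interpolation=2),cv2.resize(s[130:230,150:239],None,fx=4.5,fy=4.5,interpolation=2)]))
E
```

```text
time_s: 10.68
tcp_pos: [0.5232, -0.225, 0.0901]
eef_rot: [-179.8, 36.8, -163.6]
contact_force: [-0.4, -0.2, -2.1]
gripper_width: 0.0341
t 10.6833 pos [ 0.5232 -0.225   0.0901] rpy [-179.8   36.8 -163.6] j [-25.4  11.4 -26.2 -47.7 -32.4 -11.6] w 0.0341 F [-0.4 -0.2 -2.1]
shift in tool axes [0.0015 0.0016 0.0019]
rotvec [-0.0028  0.0027 -0.    ] deg 0.22623771995562433 shift after turn [0.0015 0.0016 0.0019]
```

View pics/n.png

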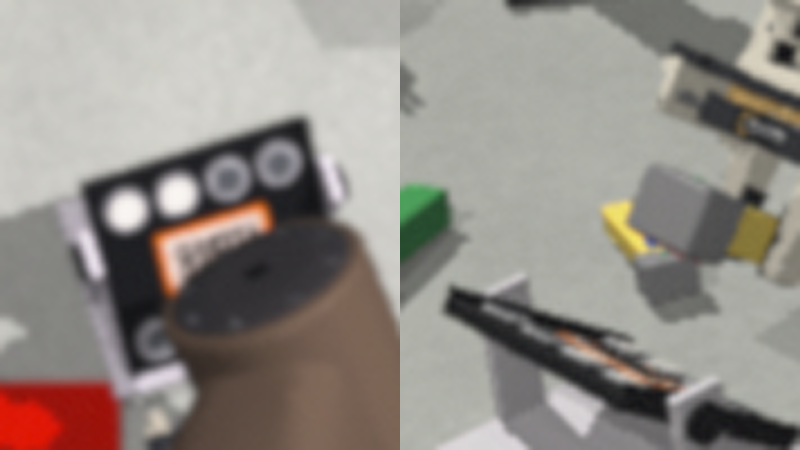

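```bash
cat > ov.py <<'E'
from h import *
import sys
def box(x0,x1,y,z0,z1): return np.array([(a,b*y,c) for a in(x0,x1) for b in(-1,1) for c in(z0,z1)])/1000.
def overlay(pre,crops,ticket,out,k=5):
    s=r.get_state();G=Ro.from_euler('xyz',s['eef_rot'],degrees=True);Rs=G*Ro.from_euler('y',180,degrees=True)
    O=s['tcp_pos']+Rs.apply([0,0,.005]);ims=[]
    ev=[(0,1),(2,3),(4,5),(6,7),(0,2),(1,3),(4,6),(5,7),(0,4),(1,5),(2,6),(3,7)]
    c,yaw,tilt=ticket;Rt=Ro.from_euler('z',yaw,degrees=True)*Ro.from_euler('y',-tilt,degrees=True)
    f=O+Rs.apply([.067,0,-.078]); print("focus error in ticket frame mm",(Rt.inv().apply(f-c)*1000).round(1),"angle",np.degrees(np.arccos(Rs.apply([0,0,1])@Rt.apply([0,0,1]))).round(2))
    for cam,(x,y,w,h) in crops.items():
        im=cv2.imread(f"pics/{pre}_{cam}.png")[y:y+h,x:x+w]; im=cv2.resize(im,None,fx=k,fy=k,interpolation=2)
        def ln(X,Y,col):
            a,b=[tuple(int(v) for v in ((p-[x,y]+.5)*k-.5)) for p in proj(cam,[X,Y])]; cv2.line(im,a,b,col,1)
        for bx,col in((box(50,85,28,-8,34),(255,0,255)),(box(-80,50,17,0,30),(255,255,0))):
            B=O+Rs.apply(bx)
            for i,j in ev: ln(B[i],B[j],col)
        w0=O+Rs.apply([.067,0,-.008]); ln(w0,f,(0,0,255))
        for hx,hy in((.0245,.04),)+(((.075,.08),) if tilt else ()):
            Q=[c+Rt.apply([a*hx,b*hy,0]) for a,b in((1,1),(1,-1),(-1,-1),(-1,1))]
            for i in range(4): ln(Q[i],Q[(i+1)%4],(0,255,0))
        ims.append(im)
    cv2.imwrite(out,np.hstack(ims))
E
python3 - <<'E'
from ov import *
overlay("n",dict(top=(285,95,80,90),scene=(155,145,80,90)),(np.array([.616,-.196,.069]),16.4,36.6),"pics/no.png")
E
```

```text
focus error in ticket frame mm [ 2.1 -1.9  2.6] angle 0.28
```

View pics/no.png

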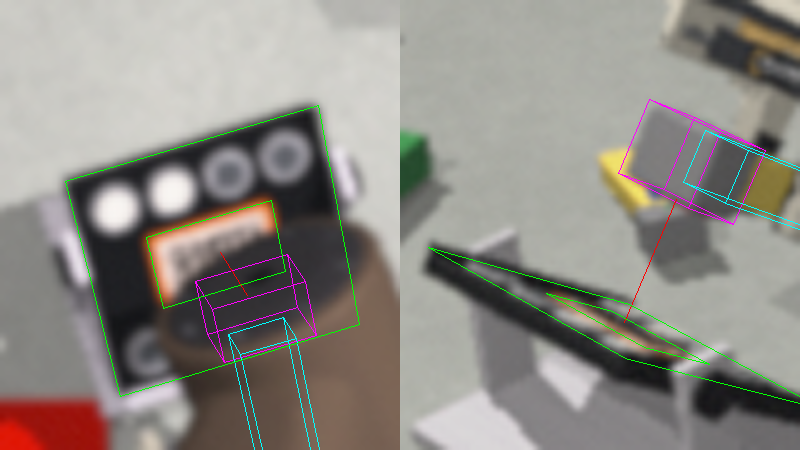

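```bash
sed -i 's/def overlay(pre,crops,ticket,out,k=5):/def overlay(pre,crops,ticket,out,k=5,st=None):/; s/s=r.get_state();G/s=st or r.get_state();G/' ov.py
python3 - <<'E'
from ov import *
T=(np.array([.616,-.196,.069]),16.4,36.6)
overlay("n",dict(scene=(190,150,50,60)),T,"pics/o1.png",8)
overlay("l",dict(scene=(225,85,50,60)),T,"pics/o2.png",8,dict(tcp_pos=np.array([.3665,-.2973,.2065]),eef_rot=np.array([180,0,-156.2])))
cv2.imwrite("pics/o.png",np.hstack([cv2.imread("pics/o1.png"),cv2.imread("pics/o2.png")]))
E
```

```text
focus error in ticket frame mm [ 2.1 -1.9  2.6] angle 0.28
focus error in ticket frame mm [-123.3  -18.1  171.9] angle 36.6
```

View pics/o.png

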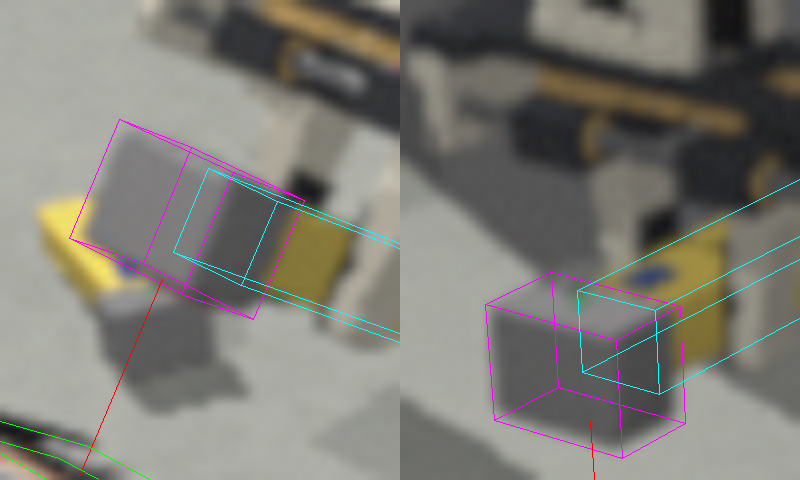

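```bash
python3 -m inch '0 .0008 .001 -.001 .001 0 0;0 .0008 .001 -.001 .001 0 0;0 0 0 0 0 0 0;0 0 0 0 0 0 0;0 0 0 0 0 0 0;0 0 0 0 0 0 0;0 0 0 0 0 0 0;0 0 0 0 0 0 0;0 0 0 0 0 0 0;0 0 0 0 0 0 0;0 0 0 0 0 0 0;0 0 0 0 0 0 0;0 0 0 0 0 0 0;0 0 0 0 0 0 0;0 0 0 0 0 0 0;0 0 0 0 0 0 0;0 0 0 0 0 0 0;0 0 0 0 0 0 0;0 0 0 0 0 0 0;0 0 0 0 0 0 0'
python3 - <<'E'
from ov import *
for c in("top","scene"): cv2.imwrite(f"pics/p_{c}.png",r.capture(c)[:,:,::-1])
T=(np.array([.616,-.196,.069]),16.4,36.6)
overlay("p",dict(scene=(160,150,80,70)),T,"pics/po.png",8)
print(r.get_state())
E
```

```text
time_s: 12.45
tcp_pos: [0.5239, -0.2231, 0.0886]
eef_rot: [-179.9, 36.7, -163.6]
contact_force: [0.2, -0.4, -1.1]
gripper_width: 0.0336
focus error in ticket frame mm [ 1.7 -0.1  0.1] angle 0.09
{'time_s': 12.55, 'joints': array([-25.10093885,  11.55243726, -26.26040311, -47.70930021,
       -32.25680258, -11.74173   ]), 'qd': array([ 0.04686107, -0.07048682,  0.04946555,  0.0017568 , -0.01826266,
        0.10477936]), 'joint_torque': array([ 4.47119692e-04, -4.03039885e+01,  2.35809249e+01,  2.90557981e+00,
        5.06536849e-01,  2.21142703e-02]), 'tcp_pos': array([ 0.52389865, -0.22312282,  0.08863877]), 'eef_rot': array([-179.93905979,   36.66072615, -163.60437672]), 'contact_force': array([-0.54725556,  0.31218829, -2.3207089 ]), 'moment': array([-0.6130298 ,  2.23470158,  0.03967361]), 'gripper_width': 0.0339377955232164}
```

View pics/po.png

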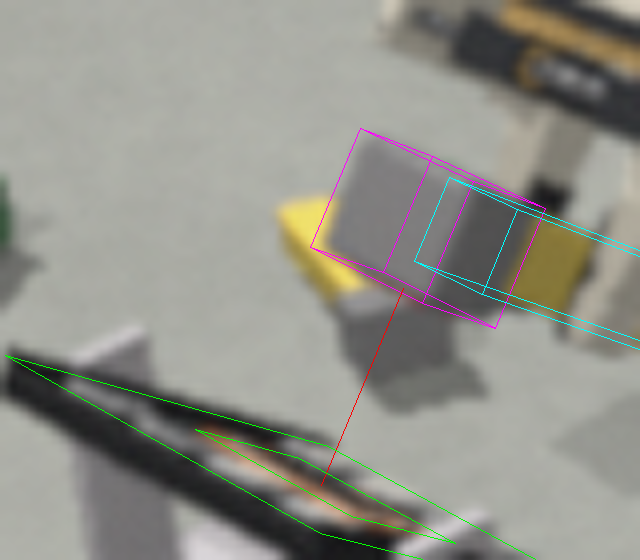

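The overlay shows the window's line of sight ending mid-ticket: model error about 2 mm, angle below 1°. It was held still for 1.5 s. Now backing off along the normal, levelling, and going to the job sheet.

```bash
python3 -m inch '0 0 -.015 0 0 0 0;0 0 -.025 0 0 0 0;0 0 -.025 0 0 0 0;0 0 -.025 0 0 0 0;0 0 -.01 0 0 0 0;0 0 0 0 .08 0 0;0 0 0 0 .08 0 0;0 0 0 0 .08 0 0;0 0 0 0 .08 0 0;0 0 0 0 .08 0 0;0 0 0 0 .08 0 0;0 0 0 0 .08 0 0;0 0 0 0 .08 0 0;0 0 -.02 0 0 0 0;0 0 -.02 0 0 0 0;0 0 -.02 0 0 0 0;0 0 0 0 0 0 0'
python3 go.py .5 .02 .22 180 0 -162.5
```

```text
time_s: 13.97
tcp_pos: [0.4689, -0.24, 0.2321]
eef_rot: [-179.8, 0.3, -163.6]
contact_force: [2.1, -1.1, -0.2]
gripper_width: 0.0339
t 13.9667 pos [ 0.4689 -0.24    0.2321] rpy [-179.8    0.3 -163.6] j [ -5.7   6.1 -17.7   0.1 -65.9 -67.9] w 0.0339 F [ 2.1 -1.1 -0.2]
shift in tool axes [-0.1033  0.2406  0.0118]
rotvec [-0.0033  0.0044 -0.0187] deg 1.1190285460948215 shift after turn [-0.1078  0.2386  0.0121]
```

```bash
python3 -m inch '-.01 .024 0 0 0 -.002 0;-.01 .024 0 0 0 -.002 0;-.01 .024 0 0 0 -.002 0;-.01 .024 0 0 0 -.002 0;-.01 .024 0 0 0 -.002 0;-.01 .024 0 0 0 -.002 0;-.01 .024 0 0 0 -.002 0;-.01 .024 0 0 0 -.002 0;-.01 .024 0 0 0 -.002 0;-.01 .024 0 0 0 -.001 0;0 0 0 0 0 0 0'
python3 go.py .42 .2 .22 180 0 -162.5; python3 tgt.py .374 .291 .006 17.5 0
```

```text
time_s: 14.88
tcp_pos: [0.4931, 0.0225, 0.2279]
eef_rot: [180.0, 0.0, -162.4]
contact_force: [-0.7, 0.2, -0.2]
gripper_width: 0.0339
t 14.8833 pos [0.4931 0.0225 0.2279] rpy [ 180.     0.  -162.4] j [ 25.4   3.2 -21.5  -0.  -65.3 -97.9] w 0.0339 F [-0.7  0.2 -0.2]
shift in tool axes [0.016  0.1913 0.008 ]
rotvec [0.0006 0.0002 0.0014] deg 0.0885431945534905 shift after turn [0.0163 0.1913 0.0079]
[0.3101 0.2709 0.079 ] [-180.     0.  -162.5]
```

```bash
python3 -m inch '.002 .024 0 0 0 0 0;.002 .024 0 0 0 0 0;.002 .024 0 0 0 0 0;.002 .024 0 0 0 0 0;.002 .024 0 0 0 0 0;.002 .024 0 0 0 0 0;.002 .024 0 0 0 0 0;.002 .024 0 0 0 0 0;.0166 .02 .012 0 0 0 0;.0166 .02 .012 0 0 0 0;.0166 .02 .012 0 0 0 0;.0166 .02 .012 0 0 0 0;.0166 .02 .012 0 0 0 0;0 0 0 0 0 0 0;0 0 0 0 0 0 0'
python3 go.py .3101 .2709 .079 180 0 -162.5
python3 - <<'E'
from ov import *
for c in("top","scene"): cv2.imwrite(f"pics/q_{c}.png",r.capture(c)[:,:,::-1])
T=(np.array([.374,.291,.006]),17.5,0)
overlay("q",dict(scene=(330,200,100,130)),T,"pics/qo.png",4)
E
```

```text
time_s: 16.13
tcp_pos: [0.3095, 0.2679, 0.1676]
eef_rot: [-179.9, -0.1, -162.4]
contact_force: [0.3, 0.2, -1.9]
gripper_width: 0.0342
t 16.1333 pos [0.3095 0.2679 0.1676] rpy [-179.9   -0.1 -162.4] j [  68.8   -2.4  -35.7   -0.   -56.9 -141.2] w 0.0342 F [ 0.3  0.2 -1.9]
shift in tool axes [-0.0016  0.0028  0.0886]
rotvec [-0.0013 -0.0014  0.0019] deg 0.15602878987033192 shift after turn [-0.0015  0.0027  0.0886]
focus error in ticket frame mm [-0.2 -3.1 89.5] angle 0.03
```

View pics/q_scene.png

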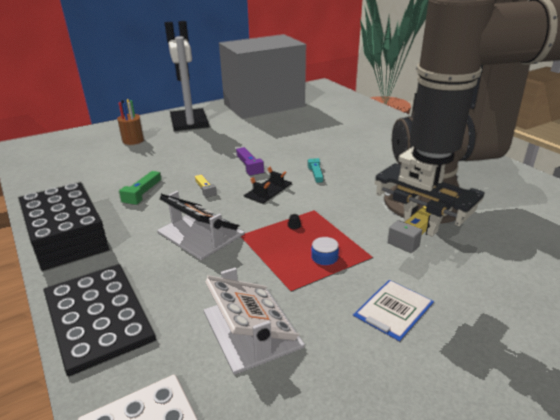

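View pics/qo.png

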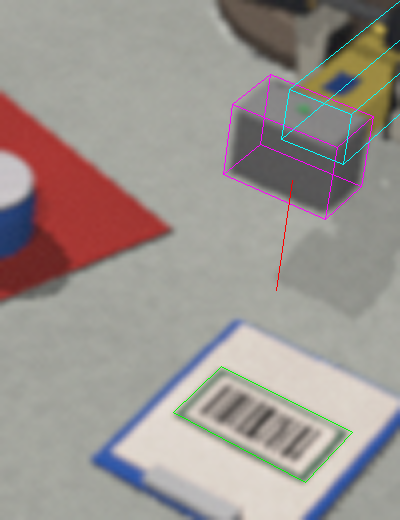

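```bash
python3 -m inch '-.0005 .0005 .018 0 0 0 0;-.0005 .0005 .018 0 0 0 0;-.0005 .0005 .018 0 0 0 0;-.0005 .0005 .018 0 0 0 0;-.0005 .0005 .0165 0 0 0 0;0 0 0 0 0 0 0;0 0 0 0 0 0 0;0 0 0 0 0 0 0'
python3 - <<'E'
from ov import *
for c in("top","scene"): cv2.imwrite(f"pics/s_{c}.png",r.capture(c)[:,:,::-1])
T=(np.array([.374,.291,.006]),17.5,0)
overlay("s",dict(scene=(340,240,100,100),top=(140,190,100,100)),T,"pics/so.png",4)
E
python3 go.py .3101 .2709 .079 180 0 -162.5
```

```text
time_s: 16.9
tcp_pos: [0.3131, 0.2711, 0.0808]
eef_rot: [-180.0, 0.0, -162.6]
contact_force: [0.6, -0.4, -1.9]
gripper_width: 0.034
focus error in ticket frame mm [ 2.9 -0.3  2.1] angle 0.09
t 17.0 pos [0.3129 0.2714 0.081 ] rpy [ 180.     0.1 -162.6] j [  68.6    4.8  -42.2    0.   -42.9 -141.2] w 0.0339 F [-0.  -0.1 -1.5]
shift in tool axes [0.0028 0.0003 0.002 ]
rotvec [ 0.0007  0.0013 -0.0013] deg 0.11396377733076744 shift after turn [0.0028 0.0003 0.002 ]
```

View pics/so.png

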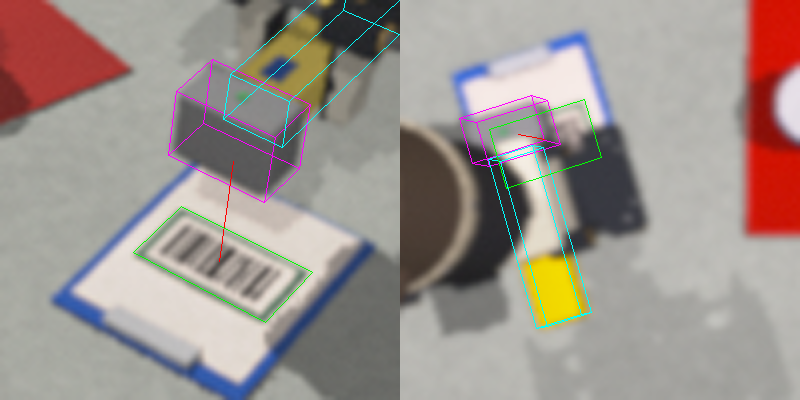

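Line of sight hits the label's middle, and the model tail matches the yellow tail in the top view to about 1 px. Trimming and holding.

```bash
python3 -m inch '.001 0 .002 0 0 0 0;0 0 0 0 0 0 0;0 0 0 0 0 0 0;0 0 0 0 0 0 0;0 0 0 0 0 0 0;0 0 0 0 0 0 0;0 0 0 0 0 0 0;0 0 0 0 0 0 0;0 0 0 0 0 0 0;0 0 0 0 0 0 0;0 0 0 0 0 0 0;0 0 0 0 0 0 0;0 0 0 0 0 0 0;0 0 0 0 0 0 0;0 0 0 0 0 0 0;0 0 0 0 0 0 0;0 0 0 0 0 0 0;0 0 0 0 0 0 0;0 0 0 0 0 0 0;0 0 0 0 0 0 0'
python3 - <<'E'
from ov import *
T=(np.array([.374,.291,.006]),17.5,0)
overlay("s",dict(scene=(340,240,100,100)),T,"pics/so2.png",4)
E
python3 -m inch '0 0 -.02 0 0 0 0;0 0 -.025 0 0 0 0;0 0 -.025 0 0 0 0;0 0 -.025 0 0 0 0;0 0 -.025 0 0 0 0;0 0 -.025 0 0 0 0;-.0166 -.02 0 0 0 0 0;-.0166 -.02 0 0 0 0 0;-.0166 -.02 0 0 0 0 0;-.0166 -.02 0 0 0 0 0;-.0166 -.02 0 0 0 0 0;-.002 -.024 0 0 0 0 0;-.002 -.024 0 0 0 0 0;-.002 -.024 0 0 0 0 0;-.002 -.024 0 0 0 0 0;-.002 -.024 0 0 0 0 0;-.002 -.024 0 0 0 0 0;-.002 -.024 0 0 0 0 0;-.002 -.024 0 0 0 0 0;0 0 0 0 0 0 0'
python3 go.py .47 -.22 .22 180 0 -156.2
```

```text
time_s: 18.67
tcp_pos: [0.3113, 0.2705, 0.0779]
eef_rot: [-180.0, -0.0, -162.6]
contact_force: [0.5, -0.2, -2.1]
gripper_width: 0.0341
focus error in ticket frame mm [ 1.  -0.8 -1.1] angle 0.04
time_s: 20.33
tcp_pos: [0.494, 0.019, 0.2228]
eef_rot: [-179.9, -0.1, -162.7]
contact_force: [-0.5, -0.2, -1.2]
gripper_width: 0.0342
t 20.3333 pos [0.494  0.019  0.2228] rpy [-179.9   -0.1 -162.7] j [ 25.1   3.5 -21.9   0.1 -64.7 -97.8] w 0.0342 F [-0.5 -0.2 -1.2]
shift in tool axes [ 0.0941 -0.221   0.0032]
rotvec [-0.0014 -0.0012 -0.113 ] deg 6.4753569726210305 shift after turn [ 0.1184 -0.209   0.0028]
```

```bash
python3 -m inch '.0094 -.022 0 0 0 0 0;.0094 -.022 0 0 0 0 0;.0094 -.022 0 0 0 0 0;.0094 -.022 0 0 0 0 0;.0094 -.022 0 0 0 0 0;.0094 -.022 0 0 0 0 0;.0094 -.022 0 0 0 0 0;.0094 -.022 0 0 0 0 0;.0094 -.022 0 0 0 0 0;.0094 -.022 0 0 0 0 0;0 0 0 0 0 -.057 0;0 0 0 0 0 -.056 0;0 0 0 0 0 0 0'
python3 go.py .3663 -.2974 .12 180 0 -156.2
```

```text
time_s: 21.42
tcp_pos: [0.4692, -0.2166, 0.223]
eef_rot: [-180.0, -0.0, -156.0]
contact_force: [-0.2, 0.5, -1.9]
gripper_width: 0.0334
t 21.4167 pos [ 0.4692 -0.2166  0.223 ] rpy [-180.   -0. -156.] j [ -3.    5.7 -19.3   0.  -65.  -63.1] w 0.0334 F [-0.2  0.5 -1.9]
shift in tool axes [ 0.1268 -0.0319  0.1031]
rotvec [-0.0003 -0.0008  0.0035] deg 0.2038491784948215 shift after turn [ 0.1268 -0.0324  0.103 ]
```

```bash
python3 -m inch '.0211 -.0053 0 0 0 .0005 0;.0211 -.0053 0 0 0 .0005 0;.0211 -.0053 0 0 0 .0005 0;.0211 -.0053 0 0 0 .0005 0;.0211 -.0053 0 0 0 .0005 0;.0211 -.0053 0 0 0 .0005 0;0 0 .025 0 0 0 0;0 0 .025 0 0 0 0;0 0 .025 0 0 0 0;0 0 .025 0 0 0 0;0 0 0 0 0 0 0;0 0 0 0 0 0 0;0 0 0 0 0 0 0'
for i in 1 2 3; do python3 - <<'E'
from plant import r
import cv2
cv2.imwrite("pics/u_scene.png",r.capture("scene")[:,:,::-1])
E
python3 go.py .3663 -.2974 .036 180 0 -156.2; done
```

```text
time_s: 22.5
tcp_pos: [0.3676, -0.2969, 0.1247]
eef_rot: [-179.9, 0.0, -156.2]
contact_force: [0.2, -0.2, -1.7]
gripper_width: 0.0339
t 22.55 pos [ 0.3679 -0.297   0.125 ] rpy [-179.9    0.1 -156.2] j [-14.9   6.9 -32.4   0.1 -50.6 -51.4] w 0.0337 F [-0.7  0.2 -1.4]
shift in tool axes [0.0017 0.0005 0.089 ]
rotvec [-0.0026  0.0013 -0.0007] deg 0.16926667717166002 shift after turn [0.0016 0.0003 0.089 ]
t 22.6 pos [ 0.3679 -0.297   0.1251] rpy [-179.8    0.1 -156.2] j [-14.9   6.8 -32.4   0.1 -50.6 -51.4] w 0.034 F [ 0.4  0.3 -0.5]
shift in tool axes [0.0018 0.0005 0.089 ]
rotvec [-0.0028  0.0016 -0.0007] deg 0.18883481516823228 shift after turn [0.0016 0.0003 0.0891]
t 22.65 pos [ 0.3678 -0.297   0.125 ] rpy [-179.8    0.1 -156.2] j [-14.9   6.8 -32.4   0.1 -50.6 -51.4] w 0.0338 F [ 0.  -0.2 -2.2]
shift in tool axes [0.0017 0.0004 0.089 ]
rotvec [-0.0027  0.0018 -0.0008] deg 0.19253065447397946 shift after turn [0.0015 0.0002 0.089 ]
```

```bash
python3 -m inch '.0008 .0002 .015 -.001 .001 0 0;.0008 .0002 .015 -.001 .001 0 0;0 0 .015 0 0 0 0;0 0 .012 0 0 0 0;0 0 0 0 0 0 0;0 0 0 0 0 0 0;0 0 0 0 0 0 0'
python3 go.py .3663 -.2974 .0355 180 0 -156.2
```

```text
time_s: 23.23
tcp_pos: [0.3658, -0.2973, 0.0676]
eef_rot: [-180.0, -0.1, -156.2]
contact_force: [1.1, -0.0, -1.8]
gripper_width: 0.0338
t 23.2333 pos [ 0.3658 -0.2973  0.0676] rpy [-180.    -0.1 -156.2] j [-15.1  11.4 -36.3   0.1 -42.3 -51.2] w 0.0338 F [ 1.1 -0.  -1.8]
shift in tool axes [-0.0005 -0.0003  0.032 ]
rotvec [-0.     -0.0011 -0.0006] deg 0.07264193718306171 shift after turn [-0.0004 -0.0003  0.0321]
```

```bash
python3 -m inch '-.0005 -.0003 .008 0 0 0 0;0 0 .008 0 0 0 0;0 0 .006 0 0 0 0;0 0 .004 0 0 0 0;0 0 .002 0 0 0 0;0 0 .002 0 0 0 0;0 0 0 0 0 0 0;0 0 0 0 0 0 0;0 0 0 0 0 0 0'
python3 go.py .3663 -.2974 .0355 180 0 -156.2
```

```text
time_s: 23.98
tcp_pos: [0.3656, -0.2971, 0.0366]
eef_rot: [179.9, -0.1, -156.2]
contact_force: [-0.3, 0.5, -2.3]
gripper_width: 0.0339
t 23.9833 pos [ 0.3656 -0.2971  0.0366] rpy [ 179.9   -0.1 -156.2] j [-15.1  14.3 -38.2   0.  -37.7 -51.2] w 0.0339 F [-0.3  0.5 -2.3]
shift in tool axes [-0.0005 -0.0005  0.001 ]
rotvec [ 0.001  -0.002  -0.0008] deg 0.13890538373924013 shift after turn [-0.0005 -0.0005  0.0011]
```

```bash
python3 -m inch '-.0005 -.0003 .0006 0 -.001 0 0;0 0 .0006 0 0 0 0;0 0 0 0 0 0 0;0 0 0 0 0 0 0;0 0 0 0 0 0 0'
for i in 1 2; do python3 -m inch '0 0 0 0 0 0 0'; done;python3 go.py
```

```text
time_s: 24.4
tcp_pos: [0.366, -0.2971, 0.0352]
eef_rot: [179.9, -0.1, -156.3]
contact_force: [0.5, 0.8, -2.3]
gripper_width: 0.034
time_s: 24.48
tcp_pos: [0.366, -0.2971, 0.0352]
eef_rot: [179.9, -0.1, -156.3]
contact_force: [-0.4, 1.0, -2.2]
gripper_width: 0.0336
time_s: 24.57
tcp_pos: [0.366, -0.2971, 0.0352]
eef_rot: [179.9, -0.1, -156.3]
contact_force: [0.8, -0.4, -1.2]
gripper_width: 0.0337
t 24.5667 pos [ 0.366  -0.2971  0.0352] rpy [ 179.9   -0.1 -156.3] j [-15.1  14.4 -38.2  -0.  -37.5 -51.2] w 0.0337 F [ 0.8 -0.4 -1.2]
```

```bash
python3 -m inch '0 0 .0005 0 0 0 0;0 0 0 0 0 0 0;0 0 0 0 0 0 0'; python3 -m inch '0 0 0 0 0 0 0'; python3 -m inch '0 0 .0005 0 0 0 0;0 0 0 0 0 0 0;0 0 0 0 0 0 0'; python3 -m inch '0 0 0 0 0 0 0'
```

```text
time_s: 24.82
tcp_pos: [0.3661, -0.2972, 0.035]
eef_rot: [179.9, -0.1, -156.2]
contact_force: [-2.0, 1.9, 5.3]
gripper_width: 0.0338
time_s: 24.9
tcp_pos: [0.3661, -0.2972, 0.035]
eef_rot: [179.9, -0.1, -156.2]
contact_force: [-2.3, 0.2, 6.6]
gripper_width: 0.0338
time_s: 25.15
tcp_pos: [0.3661, -0.2972, 0.035]
eef_rot: [180.0, -0.1, -156.2]
contact_force: [-3.5, 3.2, 13.2]
gripper_width: 0.0337
time_s: 25.23
tcp_pos: [0.3661, -0.2972, 0.035]
eef_rot: [179.9, -0.1, -156.2]
contact_force: [-3.4, 3.7, 13.3]
gripper_width: 0.0339
```

Seated: the upward force shows it resting on the saddles. I'll ease off 0.5 mm and open gently.

```bash
python3 -m inch '0 0 -.0006 0 0 0 0;0 0 0 0 0 0 0;0 0 0 0 0 0 .42;0 0 0 0 0 0 .42;0 0 0 0 0 0 .5;0 0 0 0 0 0 .6;0 0 0 0 0 0 .8;0 0 0 0 0 0 1;0 0 0 0 0 0 1;0 0 0 0 0 0 1;0 0 0 0 0 0 1;0 0 0 0 0 0 1' 5
python3 go.py
```

```text
time_s: 26.23
tcp_pos: [0.366, -0.2971, 0.0348]
eef_rot: [179.9, -0.1, -156.3]
contact_force: [0.2, 0.1, 0.2]
gripper_width: 0.0838
t 26.2333 pos [ 0.366  -0.2971  0.0348] rpy [ 179.9   -0.1 -156.3] j [-15.1  14.4 -38.2  -0.  -37.5 -51.2] w 0.0838 F [0.2 0.1 0.2]
```

```bash
python3 -m inch '0 0 -.008 0 0 0 1;0 0 -.012 0 0 0 1;0 0 -.02 0 0 0 1;0 0 -.025 0 0 0 1;0 0 -.025 0 0 0 1;0 0 -.025 0 0 0 1;0 0 -.025 0 0 0 1;0 0 -.025 0 0 0 1;-.02 .03 0 0 0 0 1;-.02 .03 0 0 0 0 1;-.02 .03 0 0 0 0 1;-.02 .03 0 0 0 0 1;-.02 .03 0 0 0 0 1;-.02 .03 0 0 0 0 1;0 0 0 0 0 0 1;0 0 0 0 0 0 1'
python3 - <<'E'
from h import *
for c in("top","scene"): cv2.imwrite(f"pics/z_{c}.png",r.capture(c)[:,:,::-1])
a=[]
for n in("0","z"):
    for c,o in(("top",(320,185)),("scene",(225,150))):
        im=cv2.imread(f"pics/{'z_'+c if n=='z' else c+'0'}.png"); a.append(cv2.resize(im[o[1]:o[1]+75,o[0]:o[0]+80],(400,300),interpolation=2))
cv2.imwrite("pics/zz.png",np.vstack([np.hstack(a[:2]),np.hstack(a[2:])]))
E
sed 's/top0.png/z_top.png/;s/scene0.png/z_scene.png/' scan.py > scan2.py; python3 scan2.py
```

```text
time_s: 27.57
tcp_pos: [0.4039, -0.0824, 0.2006]
eef_rot: [179.9, -0.0, -156.0]
contact_force: [0.3, -1.0, -0.2]
gripper_width: 0.0879
{'top': np.float32(585.0), 'scene': np.float32(362.0)}
[ 0.35555862 -0.29564761  0.07      ]
('top',) [ 364.9 -297.6   23. ] 32.4
('scene',) [ 370.2 -296.3   24.8] 29.6
('top', 'scene') [ 366.1 -297.7   23. ] 74.6
```

View pics/zz.png

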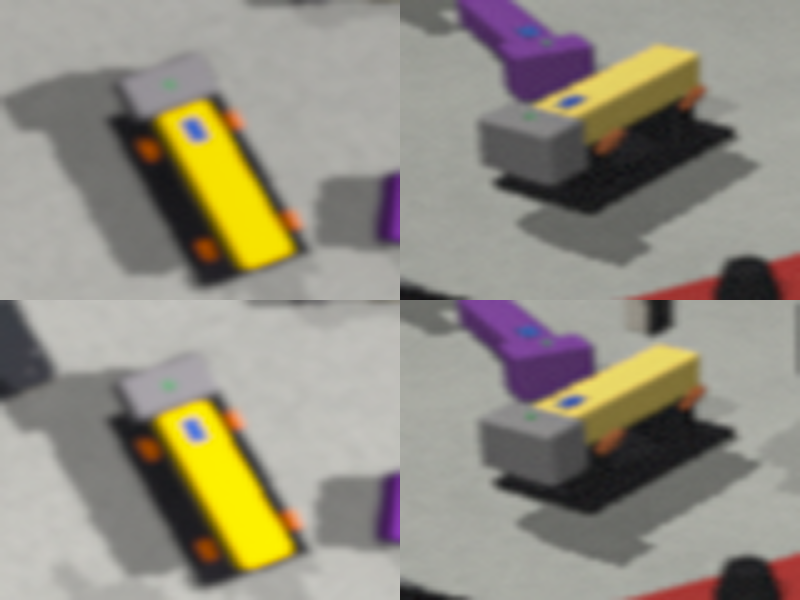

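View pics/z_scene.png

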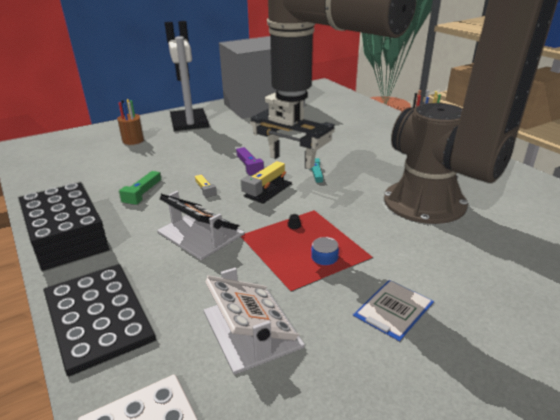

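The scanner lies back in its rest just as before, and everything else is in place. Handing in.

```bash
python3 -c "
from plant import r
print(r.close_job())"
```

```text
the job is handed in; nothing more can be done
None
```

I scanned the black tray's ticket, then the job label, and laid the scanner back in its rest. I handed the job in at about 28 s; no verdict came back, and nothing reported that either scan actually read.

- **Black tray ticket:** held still for about 1.5 s. By my fitted model the focus point was within 2 mm of the ticket's centre and the angle within 1°. The tray's tilt (36.6°) and the ticket position come from camera fits, good to about 1° and 2 mm.
- **Job label:** held still for about 1.5 s, about 1.5 mm off centre and less than 1° off square by the same model.
- **Laying back:** I lowered the scanner until the rest carried it, with about 13 N of contact force at most, then eased off and opened the jaws. Its refitted position agrees with the first picture to about 1 mm and 1°. The trays, tin, loupe and look-alikes show no visible movement, and the robot was clear of everything.

**Disagreements:** the two cameras differ by about 5 mm on the scanner's position along its length, both before and after, and I used a position between the two. In the scene picture the held scanner's head also looked about 2 mm behind the model. I allowed for this by eye, so the real aiming error may be 2 to 4 mm larger than the figures above.

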